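# Seat the relays and shut the relay box

## Task

The three plug-in units in the relay box are standing proud of their sockets. With a fingertip, press them lightly down until each is fully home: first the round flasher can, then the slim relay, and the square main relay last because it feeds the other two. Then push the open lid over and shut it flat on the box, leaving the hardware and tools around it where they lie.

Things in the scene. Friction and masses are not known exactly. Their poses are not given: they have to be found in the camera images.
- relay_box: grey relay and fuse box, fixed, level: open tub 80 (x) x 156 (y) x 46 mm high, 4 mm walls, small screw ears at its ends. Origin: centre of its underside, z = 0. +x points to the hinge side (away from the robot, turned up to 0.3 rad). Three equal sockets at x = -10, y = -46, 0, 46 mm; which unit is in which varies. Low fuses (30 mm high) line the hinge side inside
- flasher_can_top (a point): centre of the top of the round flasher can: upright aluminium cylinder of 28 mm diameter, 26 mm tall. The top is 52 mm above the tray when standing fully proud (start: 50.5 to 52), 44 mm when home, which is 2 mm below the rim of the box
- slim_relay_top (a point): centre of the top of the slim relay: black block 28 mm (box x) x 14 mm (box y), 26 mm tall; same heights as the flasher can
- main_relay_top (a point): centre of the top of the main relay: black block 29 x 29 mm square, 26 mm tall; same heights as the flasher can
- flasher_can (a joint): how far the flasher can has been pressed straight down into its socket, m: 0 = 8 mm proud, 0.008 = fully home against a firm stop; starts between 0 and 0.0015. It slides against about 4 N of steady friction and stays where it is left; negative = pulled up
- slim_relay (a joint): the same for the slim relay
- main_relay (a joint): the same for the main relay
- box_lid (a joint): angle of the lid, rad: 0 = shut flat on the rim, 1.57 = upright; starts open, leaning back, at 1.8 to 2.05, stops at 2.15. A stiff hinge (0.04 N m of friction, about 1 N at the free edge) keeps it at any angle. The lid is a flat black plate 85 (hinge to free edge) x 156 x 4 mm
- lid_hinge (a point): middle of the lid's hinge line, which runs along the box's y: 43 mm from the box's centre in its +x, 46 mm above the tray. Shut, the top of the lid is 50 to 51 mm above the tray
- lid_edge (a point): middle of the lid's free edge on its outer face, 83 mm from the hinge line; the outer face looks away from the robot while the lid is open and up when it is shut
- bolt_a: small M8 bolt, 14x29x13 mm, loose on the tray in front of the box; origin under its centre. Leave it alone
- bolt_b: small M8 bolt, 14x36x13 mm, loose on the tray in front of the box; origin under its centre. Leave it alone
- driver: screwdriver, 174 mm long, 30 mm thick, loose in the tray bay to the right of the box; origin under its centre. Leave it alone
- tap: old heater water tap, 85x103x41 mm, loose in the bay to the right of the box; origin under its centre. Leave it alone
- bracket: yellowish bracket, 63x43x36 mm, loose in the bay to the right of the box; origin under its centre. Leave it alone

How it is judged:
On the way, in this order (a step that is already met when the one before it is completed fails the run):
1. the flasher can is pressed home (value of joint flasher_can above 0.0064 m), for 0.1 s.
2. then the slim relay is pressed home (value of joint slim_relay above 0.0064 m), for 0.1 s.
3. then the main relay is pressed home (value of joint main_relay above 0.0064 m), for 0.1 s.
4. then the lid is shut (value of joint box_lid below 0.06 rad), for 0.2 s.
At the end, for the whole second after the job is handed in: all three units are home (within 1.6 mm of the stop of their 8 mm travel) and the lid lies shut (within 0.06 rad) (value of joint each of flasher_can, slim_relay, main_relay above 0.0064 m and value of joint box_lid below 0.06 rad); the robot touches nothing.
It fails at once if a unit is pressed out of order (flasher can, slim relay, main relay) ((value of joint slim_relay above 0.004 m and value of joint flasher_can below 0.006 m) or (value of joint main_relay above 0.004 m and value of joint any of flasher_can, slim_relay below 0.006 m)).
It fails at once if the lid is swung over while a unit still stands proud (value of joint box_lid below 1.2 rad and value of joint any of flasher_can, slim_relay, main_relay below 0.006 m).
It fails at once if a unit is lifted out of its socket (value of joint any of flasher_can, slim_relay, main_relay below -0.003 m).
It fails at once if the fingers press harder than 35 N (contact force between the fingers and anything else above 35 N).
It fails at once if the hardware or tools beside the box are moved (20 mm) (distance of any of bolt_a, bolt_b, driver, tap, bracket from where it was at the start of the episode above 0.02 m).
It also fails if it takes over 54 s, if anything falls off the work surface, if the arm or the gripper's body presses on something with over 40 N, if the wrist force passes 120 N, or if a joint passes its speed limit or range.

## Robot

A 6-joint arm with a two-finger parallel gripper is mounted at the origin on a cart in front of the work surface, level with it; the furniture and walls round the work are solid. World frame = base frame: x ahead of the robot, y to its left, z up, the work surface at z = 0. Lengths are in m, angles in rad, forces in N, time in s.
With the tool pointing down it reaches from about 0.3 to 1 m from the base axis. Payload 5.1 kg.
Tool frame: the origin (TCP) lies midway between the tips of the shut fingers; the grasp point (between the pads) lies 19 mm behind it (ctrl.pinch_z is the distance from the TCP to the grasp point, in m); z points along the fingers, y is the line along which they close (so a half turn about z gives the same grasp; the last joint's range is limited). The gripper opens to 95 mm and grips with 3 to 60 N. Pads are 20 mm wide; open, the fingers measure 119 mm over their backs; the gripper's body (75 mm by 180 mm) begins 59 mm behind the grasp point.
Start: joints at [1.096, 0.124, 1.65, -0, 1.367, -0.083], TCP at [0.248, 0.601, 0.215] pointing down, gripper open.
Joint ranges: [-2.61, 2.61], [-1.02, 2.33], [0.03, 2.71], [-1.35, 4.49], [0.32, 2.68], [-2.91, 2.91]. Speed limits (rad/s): [2.57, 2.57, 3.14, 3.14, 3.14, 3.14].

## Interface

Orientations are given as a rotation vector (axis times angle).
In Python, from station import ctrl gives the robot as it stands.
- The arm moves only by the shell command python3 drive.py 'ROWS'. ROWS is rows parted by semicolons, their numbers by spaces, 1 to 5 of them, each of 5 numbers: dx, dy, dz in m, then a turn about the tool's z in rad, then the finger opening in m; each row is the pose to reach, as a shift and turn from the pose commanded when the command began, along the tool's axes at that moment; what a row does not reach only later rows make up. A row lasts 1/10 s, in which the tool goes at most 0.05 m and 0.15 rad, less where a joint would pass 70% of its speed; a pose out of reach is approached as far as the arm can. The fingers move at their own pace and stop on an object; the grip force is fixed at half the most. Time passes only in rows, so rows that do not move let the fingers close. It prints the time, the measured TCP pose, the force, the opening and the grip force at its end.
- ctrl.read_state(): the state, without advancing time (a new reading comes with each control period).
- ctrl.grab_frame(name): name is "scene" or "top" or "wrist"; returns a dict with "img" (480x640x3 uint8, red, green, blue), "camera_matrix" (3x3 intrinsics, pixels), "position" and "rotation" of the camera in the world; the wrist camera has in their place "mount" (4x4, takes a point from camera to tool coordinates, whose origin is the TCP and whose axes are the flange's). Camera axes: x right, y down, z forward; pixel columns grow to the right and rows downward; lengths in m; the calibration is good to about 2 mm. A picture is of the moment at which its call begins: read the wrist's pose just before it. There is no depth.
- ctrl.hand_in(): hands the job in; it is judged then, once.
The state is a dict: "clock": time; "joint_pos": joint angles; "joint_vel": joint speeds; "tau": joint torques, N m; "eef_pos": TCP position; "orientation": TCP orientation; "wrist_force": force on the tool from outside, world axes, zero at the start; "ft_torque": the same for the moment, N m; "grip_width": finger opening in m; "finger_force": force on a finger pad.
Only numpy, scipy, OpenCV 4.12 (cv2) and the standard library are available. Lean on these libraries where they do the work, as an engineer would, in place of code of your own. Each camera call takes 0.05 s, during which the arm holds its last target. There are 200 camera calls.

## Working session

There is one attempt and no reset: what is moved stays moved. The work goes in short steps, Python scripts to look and compute and a shell command to move; the robot and the scene stay as the last step left them, time stands still between calls to the robot, and variables do not carry over. Pictures are saved under pics/ and viewed, at most 10 in all, crops included, and the job is handed in when it is done.

```bash
ls; mkdir -p pics; python3 - <<'E'
from station import ctrl
import cv2,numpy as np
for n in("scene","top"):
    f=ctrl.grab_frame(n); cv2.imwrite(f"pics/{n}0.png",f["img"][:,:,::-1]); np.savez(f"{n}0.npz",**f)
    print(n,f["camera_matrix"].tolist(),f["position"],f["rotation"])
s=ctrl.read_state();print(s["clock"],s["eef_pos"],s["orientation"],s["grip_width"])
E
```

```text
drive.py
pics
station.py
scene [[604.5385253230545, 0.0, 320.5661711103533], [0.0, 604.5385253230545, 228.7666214084868], [0.0, 0.0, 1.0]] [ 0.14667852 -0.49217509  0.75767983] [-2.32372669  0.50707559 -0.22237816]
top [[509.11161165951694, 0.0, 324.02225799034767], [0.0, 509.11161165951694, 240.18328391763444], [0.0, 0.0, 1.0]] [0.35923311 0.12730354 0.93191246] [-2.14001854  2.19752702 -0.14742425]
0.1 [0.24795463 0.6002265  0.21352842] [-6.11386270e-01 -3.08101727e+00  2.80645275e-03] 0.09514350479445893
```

View pics/scene0.png

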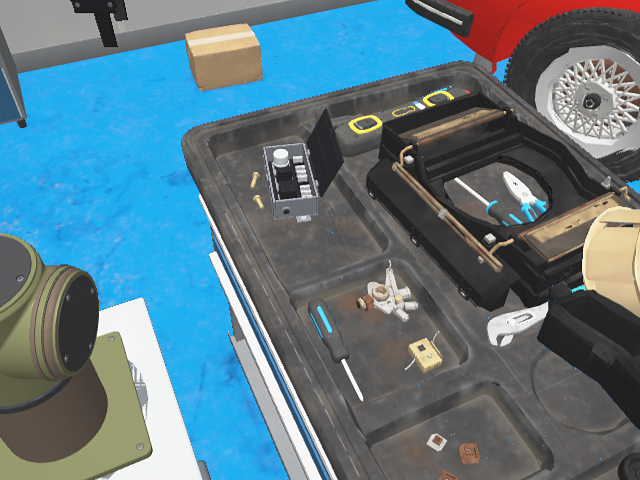

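View pics/top0.png

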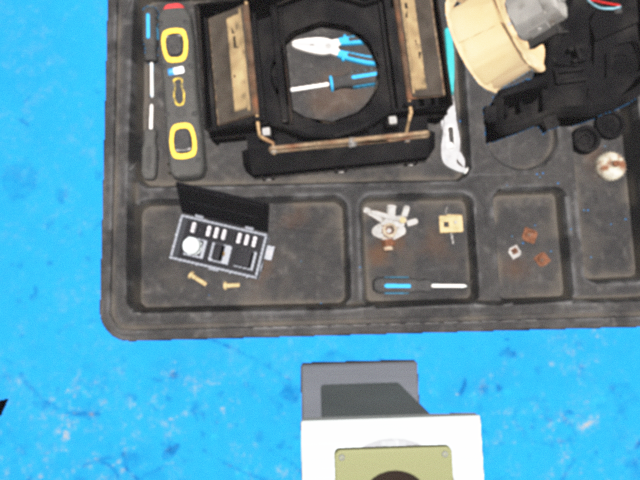

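The box is at about (218,245) in the top view and (292,180) in the scene view. The lid leans back, the white-topped can is at the left end, and the bolts lie in front. I'll enlarge both views.

```bash
python3 - <<'E'
import cv2,numpy as np
a=cv2.imread("pics/top0.png")[175:295,160:290];b=cv2.imread("pics/scene0.png")[100:230,240:350]
r=lambda i:cv2.resize(i,(400,int(400*i.shape[0]/i.shape[1])),interpolation=cv2.INTER_CUBIC)
a,b=r(a),r(b);h=max(a.shape[0],b.shape[0])
p=lambda i:cv2.copyMakeBorder(i,0,h-i.shape[0],0,0,0)
cv2.imwrite("pics/crop0.png",np.hstack([p(a),p(b)]))
E
```

```text
(no output)
```

View pics/crop0.png

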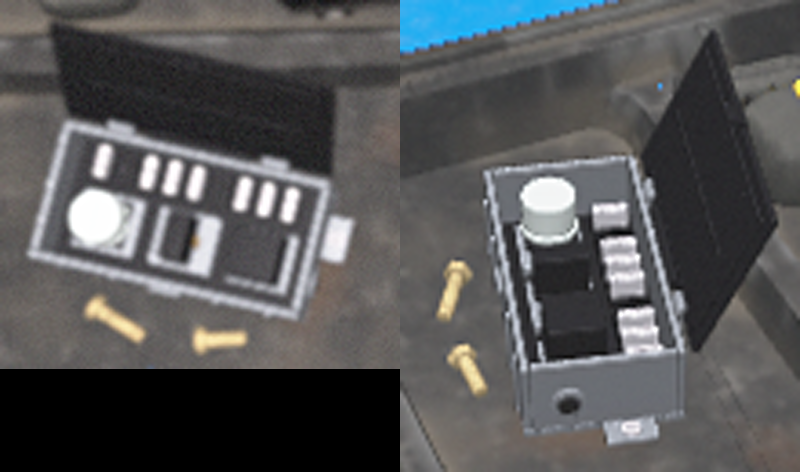

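```bash
cat > h.py <<'E'
import numpy as np,cv2
from scipy.spatial.transform import Rotation as R
def ray(f,uv,z):
    K=f["camera_matrix"];r=np.asarray(f["rotation"]);r=R.from_rotvec(r).as_matrix() if r.ndim==1 else r
    d=r@np.linalg.inv(K)@np.array([uv[0],uv[1],1.]);p=np.asarray(f["position"]);return p+d*(z-p[2])/d[2]
def wcam(f,s):
    T=np.eye(4);T[:3,:3]=R.from_rotvec(s["orientation"]).as_matrix();T[:3,3]=s["eef_pos"]
    M=T@np.array(f["mount"]);g=dict(f);g["rotation"]=M[:3,:3];g["position"]=M[:3,3];return g
E
python3 - <<'E'
from h import *
f=np.load("top0.npz")
for n,uv in dict(can=(191,245),FL=(169,255),c2=(268,218)).items(): print(n,ray(f,uv,.05))
s=R.from_rotvec([-6.11386270e-01,-3.08101727e+00,2.8e-3]).as_matrix();print(s)
from station import ctrl
w=ctrl.grab_frame("wrist");print(w["mount"],w["camera_matrix"])
E
```

```text
can [0.46095461 0.34107715 0.05      ]
FL [0.44451941 0.37891266 0.05      ]
c2 [0.50506726 0.20703816 0.05      ]
[[-9.24229472e-01  3.81836593e-01 -8.36608433e-04]
 [ 3.81837483e-01  9.24228007e-01 -1.65156630e-03]
 [ 1.42588496e-04 -1.84587471e-03 -9.99998286e-01]]
[[-6.16967584e-04 -9.61391028e-01 -2.75185228e-01  7.72187901e-02]
 [ 9.99999393e-01 -3.41872282e-04 -1.04763714e-03 -3.66515852e-04]
 [ 9.13110743e-04 -2.75185707e-01  9.61390656e-01 -1.70054545e-01]
 [ 0.00000000e+00  0.00000000e+00  0.00000000e+00  1.00000000e+00]] [[416.57121736   0.         321.63934903]
 [  0.         416.57121736 239.80034166]
 [  0.           0.           1.        ]]
```

The crops show the can at the +y end, the slim relay in the middle and the square main relay at the -y end. In the top crop the rim corners are (66,122), (330,182), (300,318) and (30,257). Next I'll fit the box and work out a viewing pose.

```bash
cat >> h.py <<'E'
def boxfit(c):  # c: corners BL,BR,FR,FL (back=hinge side), world
    c=np.array(c)[:,:2];m=c.mean(0);ey=(c[0]-c[1])+(c[3]-c[2]);yaw=np.arctan2(-ey[0],ey[1])
    print("centre",m,"yaw",yaw,"len",np.linalg.norm(c[0]-c[1]),np.linalg.norm(c[3]-c[2]),"wid",np.linalg.norm(c[0]-c[3]),np.linalg.norm(c[1]-c[2]));return m,yaw
def b2w(m,yaw,x,y): return m+np.array([[np.cos(yaw),-np.sin(yaw)],[np.sin(yaw),np.cos(yaw)]])@[x,y]
def go(s,p,yaw=None):
    Rm=R.from_rotvec(s["orientation"]).as_matrix();d=Rm.T@(np.asarray(p)-s["eef_pos"])
    t=0
    if yaw is not None:
        a=np.arctan2(-Rm[0,1],Rm[1,1]);t=-(yaw-a)
    print("rows delta",d.round(4),"turn",round(t,4))
E
python3 - <<'E'
from h import *
from station import ctrl
f=np.load("top0.npz")
m,y=boxfit([ray(f,(160+.325*u,175+.325*v),.046) for u,v in((66,122),(330,182),(300,318),(30,257))])
print("can",ray(f,(160+.325*97,175+.325*217),.051),b2w(m,y,-.01,.046))
go(ctrl.read_state(),[*b2w(m,y,-.07,0),.215],y)
# shroud height: front-left top corner, two views
a=f;b=np.load("scene0.npz")
for uv in ((245,150),(205,130)):
  for z in(.05,.1,.15,.2):
    P=ray(a,uv,z);rr=R.from_rotvec(b["rotation"]).as_matrix();q=b["camera_matrix"]@rr.T@(P-b["position"]);print(uv,z,P.round(3),(q[:2]/q[2]).round())
E
```

```text
centre [0.45789641 0.29346012] yaw -0.24937016400098763 len 0.1545987128545163 0.15640008452645685 wid 0.07923197742051485 0.0789072166692082
can [0.45990037 0.33992602 0.051     ] [0.45955824 0.34050519]
rows delta [-0.2418 -0.2134 -0.001 ] turn -0.1424
(245, 150) 0.05 [0.628 0.246 0.05 ] [385. 160.]
(245, 150) 0.1 [0.613 0.239 0.1  ] [381. 142.]
(245, 150) 0.15 [0.598 0.233 0.15 ] [378. 123.]
(245, 150) 0.2 [0.583 0.226 0.2  ] [374. 102.]
(205, 130) 0.05 [0.667 0.317 0.05 ] [384. 133.]
(205, 130) 0.1 [0.649 0.306 0.1  ] [381. 117.]
(205, 130) 0.15 [0.632 0.295 0.15 ] [378.  99.]
(205, 130) 0.2 [0.614 0.285 0.2  ] [374.  80.]
```

```bash
python3 drive.py '-0.034 -0.03 0 -0.03 0.095; -0.068 -0.06 0 -0.06 0.095; -0.102 -0.09 0 -0.09 0.095; -0.136 -0.12 0 -0.12 0.095; -0.17 -0.15 0 -0.142 0.095'; python3 - <<'E'
from h import *
from station import ctrl
go(ctrl.read_state(),[*b2w(np.array([.4579,.2935]),-.2494,-.07,0),.215],-.2494)
E
```

```text
clock: 0.65
eef_pos: [0.3483, 0.3954, 0.2143]
orientation: [-0.389, -3.117, 0.0]
wrist_force: [0.8, 0.1, 0.1]
grip_width: 0.0951
finger_force: 0.0
rows delta [-0.0613 -0.0718 -0.0007] turn 0.0012
```

```bash
python3 drive.py '-0.03 -0.035 0 0 0.095; -0.061 -0.072 0 0 0.095; -0.061 -0.072 0 0 0.095; -0.061 -0.072 0 0 0.095'; python3 - <<'E'
from h import *
from station import ctrl
s=ctrl.read_state();f=ctrl.grab_frame("wrist");g=wcam(f,s)
np.savez("w1.npz",**{k:g[k] for k in("img","camera_matrix","position","rotation")})
cv2.imwrite("pics/w1.png",f["img"][:,:,::-1])
m=np.array([.4579,.2935]);y=-.2494
for n,(x,yy,z) in dict(BL=(.04,.078,.046),BR=(.04,-.078,.046),FR=(-.04,-.078,.046),FL=(-.04,.078,.046),can=(-.01,.046,.051),slim=(-.01,0,.051),main=(-.01,-.046,.051)).items():
    q=f["camera_matrix"]@g["rotation"].T@(np.array([*b2w(m,y,x,yy),z])-g["position"]);print(n,(q[:2]/q[2]).round(1))
print(s["eef_pos"])
E
```

```text
clock: 1.05
eef_pos: [0.3897, 0.3116, 0.2145]
orientation: [-0.395, -3.116, -0.001]
wrist_force: [0.4, 0.1, -0.4]
grip_width: 0.095
finger_force: 0.0
BL [408.3 336.3]
BR [236.  336.8]
FR [230.4 252.6]
FL [413.4 252. ]
can [375.4 287.1]
slim [322.  287.3]
main [268.5 287.4]
[0.38966701 0.31155428 0.21451555]
```

View pics/w1.png

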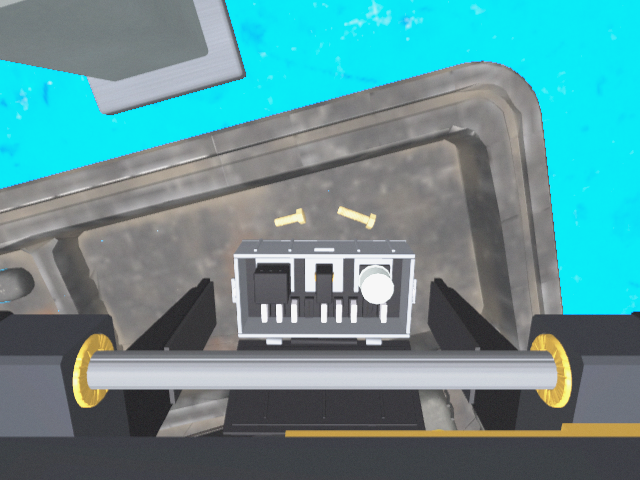

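The wrist view shows the rim corners at about (236,253), (414,253), (411,337) and (238,337). The can is at (376,284), the slim relay at (324,277) and the main relay at (271,283). These agree with the prediction to within 2-3 px (about 2 mm). Next I'll close the fingers and move above the can.

```bash
cat > n.py <<'E'
import sys
from h import *
from station import ctrl
m=np.array([.4579,.2935]);y=-.2494
x,yy,z=map(float,sys.argv[1:4])
go(ctrl.read_state(),[*b2w(m,y,x,yy),z],y)
E
python3 n.py -.01 .047 .10
```

```text
rows delta [-0.0612  0.0457  0.1145] turn -0.0011
```

```bash
python3 drive.py '-0.025 0.018 0 0 0; -0.05 0.037 0 0 0; -0.061 0.0455 0.04 0 0; -0.061 0.0455 0.08 0 0; -0.061 0.0455 0.1145 0 0';  python3 drive.py '0 0 0 0 0;0 0 0 0 0; 0 0 0 0 0'; python3 n.py -.01 .047 .06
```

```text
clock: 1.6
eef_pos: [0.4587, 0.343, 0.0979]
orientation: [-0.387, -3.116, 0.001]
wrist_force: [0.4, 0.2, -0.8]
grip_width: 0.0603
finger_force: 0.0
clock: 1.9
eef_pos: [0.4608, 0.343, 0.1028]
orientation: [0.389, 3.114, 0.004]
wrist_force: [0.2, 0.3, 0.8]
grip_width: 0.0363
finger_force: 0.0
rows delta [ 0.0007 -0.0018  0.0428] turn 0.0009
```

```bash
python3 drive.py '0 0 0 0 0;0 0 0 0 0; 0 0 0 0 0; 0 0 0.02 0 0; 0 0 0.042 0 0'; python3 drive.py '0 0 0 0 0;0 0 0 0 0; 0 0 0 0 0'; python3 n.py -.01 .047 .044
```

```text
clock: 2.4
eef_pos: [0.461, 0.342, 0.0595]
orientation: [0.391, 3.114, 0.004]
wrist_force: [0.6, -0.2, -0.7]
grip_width: 0.0013
finger_force: 0.0
clock: 2.7
eef_pos: [0.4606, 0.3418, 0.0596]
orientation: [0.391, 3.115, 0.002]
wrist_force: [0.2, 0.0, 0.7]
grip_width: 0.0008
finger_force: 0.0
rows delta [ 0.0007 -0.0005  0.0156] turn -0.0005
```

```bash
python3 drive.py '0 0 0.005 0 0;0 0 0.009 0 0;0 0 0.011 0 0;0 0 0.013 0 0;0 0 0.013 0 0'; python3 drive.py '0 0 0.001 0 0; 0 0 0.001 0 0; 0 0 0.001 0 0'
```

```text
clock: 3.2
eef_pos: [0.4604, 0.3418, 0.0456]
orientation: [0.391, 3.116, 0.002]
wrist_force: [1.6, 2.7, 2.3]
grip_width: 0.0006
finger_force: 1.1
clock: 3.5
eef_pos: [0.4604, 0.3417, 0.0446]
orientation: [0.391, 3.116, 0.002]
wrist_force: [2.8, 1.9, 3.6]
grip_width: 0.0006
finger_force: 1.7
```

```bash
python3 drive.py '0 0 0.0005 0 0; 0 0 0.0005 0 0; 0 0 0.0005 0 0'; python3 drive.py '0 0 0.0005 0 0; 0 0 0.0005 0 0; 0 0 0.0005 0 0'
```

```text
clock: 3.8
eef_pos: [0.4604, 0.3417, 0.0442]
orientation: [0.391, 3.116, 0.002]
wrist_force: [2.4, 3.0, 5.2]
grip_width: 0.0003
finger_force: 2.6
clock: 4.1
eef_pos: [0.4604, 0.3417, 0.0442]
orientation: [0.391, 3.116, 0.001]
wrist_force: [1.8, 1.4, 7.9]
grip_width: 0.0003
finger_force: 3.9
```

The can is home: the tip stopped at z = 44.2 mm and the force rises without motion. On to the slim relay.

```bash
python3 drive.py '0 0 -0.017 0 0; 0 -0.023 -0.017 0 0; 0 -0.0465 -0.017 0 0; 0 -0.0465 -0.017 0 0;0 -0.0465 -0.017 0 0'; python3 n.py -.01 .001 .044
```

```text
clock: 4.6
eef_pos: [0.4469, 0.2956, 0.0588]
orientation: [-0.392, -3.114, 0.003]
wrist_force: [0.3, 0.8, -0.7]
grip_width: 0.0002
finger_force: 0.0
rows delta [-0.0013  0.0017  0.0148] turn -0.0012
```

```bash
python3 drive.py '0 0 0.004 0 0;0 0 0.008 0 0;0 0 0.011 0 0;0 0 0.013 0 0;0 0 0.0135 0 0'; python3 drive.py '0 0 0.001 0 0; 0 0 0.0015 0 0; 0 0 0.0015 0 0'; python3 drive.py '0 0 0.0005 0 0; 0 0 0.0005 0 0; 0 0 0.0005 0 0'
```

```text
clock: 5.1
eef_pos: [0.4482, 0.2967, 0.0467]
orientation: [-0.391, -3.117, -0.001]
wrist_force: [-1.7, 1.0, 4.2]
grip_width: 0.0008
finger_force: 1.9
clock: 5.4
eef_pos: [0.4482, 0.2966, 0.0453]
orientation: [0.391, 3.117, 0.001]
wrist_force: [-2.8, 2.4, 3.8]
grip_width: 0.0007
finger_force: 1.5
clock: 5.7
eef_pos: [0.4484, 0.2964, 0.0448]
orientation: [0.391, 3.117, 0.001]
wrist_force: [-1.6, 3.3, 4.2]
grip_width: 0.0005
finger_force: 1.7
```

```bash
python3 drive.py '0 0 0.0005 0 0; 0 0 0.001 0 0; 0 0 0.001 0 0'; python3 drive.py '0 0 0.0005 0 0; 0 0 0.0005 0 0; 0 0 0.0005 0 0'
```

```text
clock: 6.0
eef_pos: [0.4484, 0.2964, 0.0442]
orientation: [0.391, 3.117, 0.0]
wrist_force: [-2.8, 1.4, 6.2]
grip_width: 0.0003
finger_force: 3.3
clock: 6.3
eef_pos: [0.4484, 0.2964, 0.0442]
orientation: [-0.391, -3.117, -0.0]
wrist_force: [-3.9, 0.8, 8.7]
grip_width: 0.0004
finger_force: 4.6
```

The slim relay is home too, again at z = 44.2 mm with the force rising. Next is the main relay.

```bash
python3 drive.py '0 0 -0.017 0 0; 0 -0.023 -0.017 0 0; 0 -0.046 -0.017 0 0; 0 -0.046 -0.017 0 0;0 -0.046 -0.017 0 0'; python3 n.py -.01 -.045 .044;  python3 drive.py '0 0 0.004 0 0;0 0 0.008 0 0;0 0 0.011 0 0;0 0 0.013 0 0;0 0 0.0135 0 0'; python3 drive.py '0 0 0.001 0 0; 0 0 0.0015 0 0; 0 0 0.0015 0 0'; python3 drive.py '0 0 0.001 0 0; 0 0 0.001 0 0; 0 0 0.001 0 0'
```

```text
clock: 6.8
eef_pos: [0.4368, 0.2512, 0.0596]
orientation: [-0.393, -3.117, 0.001]
wrist_force: [0.1, -0.3, 0.1]
grip_width: 0.0007
finger_force: 0.0
rows delta [-0.      0.0013  0.0156] turn -0.0013
clock: 7.3
eef_pos: [0.4371, 0.2521, 0.0468]
orientation: [0.391, 3.117, 0.001]
wrist_force: [-1.1, 0.8, 4.3]
grip_width: 0.0005
finger_force: 1.9
clock: 7.6
eef_pos: [0.4371, 0.2521, 0.0454]
orientation: [0.391, 3.117, 0.002]
wrist_force: [0.6, 1.5, 2.6]
grip_width: 0.0006
finger_force: 1.5
clock: 7.9
eef_pos: [0.4371, 0.2519, 0.0443]
orientation: [0.391, 3.117, 0.001]
wrist_force: [-0.3, 3.2, 3.7]
grip_width: 0.0004
finger_force: 1.6
```

```bash
python3 drive.py '0 0 0.0005 0 0; 0 0 0.001 0 0; 0 0 0.001 0 0'; python3 drive.py '0 0 0.0005 0 0; 0 0 0.0005 0 0; 0 0 0.0005 0 0'; python3 drive.py '0 0 -0.05 0 0; 0 0 -0.1 0 0; 0 0 -0.13 0 0; 0 0 -0.13 0 0';python3 n.py .12 .02 .175;python3 - <<'E'
from h import *
from station import ctrl
s=ctrl.read_state()
for n in("scene","top"):
    f=ctrl.grab_frame(n);np.savez(n+"1.npz",**f);cv2.imwrite(f"pics/{n}1.png",f["img"][:,:,::-1])
a=cv2.resize(cv2.imread("pics/top1.png")[150:290,150:300],(430,400),interpolation=2);b=cv2.resize(cv2.imread("pics/scene1.png")[70:240,230:390],(370,400),interpolation=2)
cv2.imwrite("pics/c1.png",np.hstack([a,b]))
E
```

```text
clock: 8.2
eef_pos: [0.4372, 0.2519, 0.0442]
orientation: [0.391, 3.117, 0.0]
wrist_force: [-2.5, 2.6, 9.2]
grip_width: 0.0005
finger_force: 4.5
clock: 8.5
eef_pos: [0.4372, 0.2519, 0.0442]
orientation: [0.391, 3.117, 0.0]
wrist_force: [-3.4, 0.7, 12.3]
grip_width: 0.0001
finger_force: 5.9
clock: 8.9
eef_pos: [0.4394, 0.2522, 0.1778]
orientation: [0.39, 3.109, 0.005]
wrist_force: [0.3, 0.0, -0.2]
grip_width: 0.0004
finger_force: 0.0
rows delta [-0.1277  0.0646  0.004 ] turn -0.0004
```

View pics/c1.png

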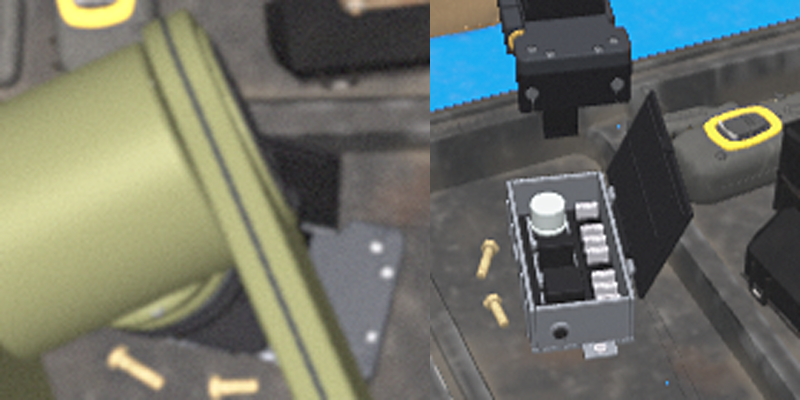

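The right half shows all three units level below the rim, the lid still open and the bolts undisturbed. I'll estimate the lid angle from the first two views.

```bash
python3 - <<'E'
from h import *
m=np.array([.4579,.2935]);y=-.2494
def rel(P): d=P[:2]-m;c,s=np.cos(y),np.sin(y);return np.array([c*d[0]+s*d[1],-s*d[0]+c*d[1]])
T=np.load("top0.npz");S=np.load("scene0.npz")
for f,uvs in((T,((176.6,183),(269,203.6))),(S,((326,108.8),(343.4,161)))):
  for uv in uvs:
    for th in(1.8,1.9,2.0,2.05):
      z=.046+.085*np.sin(th);print(uv,th,"edge x should",round(.043-.085*np.cos(th),4),"ray",rel(ray(f,uv,z)).round(4))
E
python3 n.py .12 0 .175
```

```text
(176.6, 183) 1.8 edge x should 0.0623 ray [0.0788 0.0735]
(176.6, 183) 1.9 edge x should 0.0705 ray [0.0792 0.0743]
(176.6, 183) 2.0 edge x should 0.0784 ray [0.0798 0.0753]
(176.6, 183) 2.05 edge x should 0.0822 ray [0.0801 0.0759]
(269, 203.6) 1.8 edge x should 0.0623 ray [ 0.0792 -0.0784]
(269, 203.6) 1.9 edge x should 0.0705 ray [ 0.0796 -0.0781]
(269, 203.6) 2.0 edge x should 0.0784 ray [ 0.0801 -0.0777]
(269, 203.6) 2.05 edge x should 0.0822 ray [ 0.0804 -0.0774]
(326, 108.8) 1.8 edge x should 0.0623 ray [0.0781 0.0616]
(326, 108.8) 1.9 edge x should 0.0705 ray [0.0787 0.0649]
(326, 108.8) 2.0 edge x should 0.0784 ray [0.0797 0.0694]
(326, 108.8) 2.05 edge x should 0.0822 ray [0.0802 0.0721]
(343.4, 161) 1.8 edge x should 0.0623 ray [ 0.0779 -0.0888]
(343.4, 161) 1.9 edge x should 0.0705 ray [ 0.0786 -0.086 ]
(343.4, 161) 2.0 edge x should 0.0784 ray [ 0.0796 -0.0822]
(343.4, 161) 2.05 edge x should 0.0822 ray [ 0.0801 -0.08  ]
rows delta [-0.1301  0.0463 -0.0028] turn -0.0004
```

```bash
python3 drive.py '-0.04 0.015 0 0 0; -0.08 0.03 0 0 0; -0.12 0.046 0 0 0; -0.13 0.046 0 0 0; -0.13 0.046 0.035 0 0'; python3 drive.py '0 0 0.035 0 0;0 0 0.035 0 0;0 0 0.035 0 0'; python3 n.py .1 0 .1
```

```text
clock: 9.5
eef_pos: [0.5777, 0.2642, 0.1397]
orientation: [0.392, 3.112, 0.003]
wrist_force: [1.5, -0.4, 0.6]
grip_width: 0.0002
finger_force: 0.0
clock: 9.8
eef_pos: [0.5723, 0.2634, 0.1006]
orientation: [-0.391, -3.113, 0.004]
wrist_force: [0.5, 0.4, 0.0]
grip_width: 0.0004
finger_force: 0.0
rows delta [0.0183 0.001  0.0006] turn -0.0003
```

```bash
python3 drive.py '0.012 0 0 0 0; 0.022 0 0 0 0; 0.03 0 0 0 0; 0.038 0 0 0 0; 0.046 0 0 0 0'; python3 drive.py '0.008 0 0 0 0; 0.016 0 0 0 0; 0.024 0 0 0 0; 0.032 0 0 0 0; 0.04 0 0 0 0'; python3 n.py 0.0275 0 .1
```

```text
clock: 10.3
eef_pos: [0.5293, 0.276, 0.1037]
orientation: [0.391, 3.116, 0.001]
wrist_force: [0.2, -0.3, -0.0]
grip_width: 0.0005
finger_force: 0.4
clock: 10.8
eef_pos: [0.49, 0.2854, 0.1023]
orientation: [-0.391, -3.117, 0.001]
wrist_force: [1.2, 0.1, 0.3]
grip_width: 0.0008
finger_force: 0.3
rows delta [ 0.0056 -0.0001  0.0023] turn -0.0004
```

```bash
python3 drive.py '0.006 0 0.002 0 0; 0.014 0 0.008 0 0; 0.022 0 0.0145 0 0; 0.028 0 0.023 0 0; 0.034 0 0.032 0 0'; python3 n.py -.006 0 .051; python3 drive.py '0.003 0 0.005 0 0; 0.005 0 0.01 0 0; 0.005 0 0.014 0 0;0.005 0 0.016 0 0;0.005 0 0.016 0 0';python3 n.py -.006 0 .0505
```

```text
clock: 11.3
eef_pos: [0.4572, 0.2939, 0.0697]
orientation: [-0.391, -3.117, 0.0]
wrist_force: [-0.2, -0.3, -0.2]
grip_width: 0.0004
finger_force: 0.2
rows delta [ 0.0052 -0.0002  0.0187] turn -0.0002
clock: 11.8
eef_pos: [0.4531, 0.295, 0.0544]
orientation: [-0.392, -3.117, 0.0]
wrist_force: [0.1, -0.4, -0.8]
grip_width: 0.0001
finger_force: 0.0
rows delta [ 0.001  -0.0002  0.0039] turn -0.0006
```

```bash
python3 drive.py '0 0 0.002 0 0; 0 0 0.003 0 0; 0 0 0.004 0 0; 0 0 0.004 0 0'; python3 drive.py '0 0 0.001 0 0; 0 0 0.001 0 0; 0 0 0.001 0 0'
```

```text
clock: 12.2
eef_pos: [0.4531, 0.295, 0.0506]
orientation: [0.391, 3.117, -0.0]
wrist_force: [0.8, -0.3, -0.2]
grip_width: 0.0006
finger_force: 0.0
clock: 12.5
eef_pos: [0.4532, 0.2951, 0.0502]
orientation: [0.391, 3.117, -0.0]
wrist_force: [-1.0, -1.4, 4.6]
grip_width: 0.0001
finger_force: 2.5
```

```bash
python3 drive.py '0 0 0.001 0 0; 0 0 0.001 0 0; 0 0 0.001 0 0'; python3 drive.py '0 0 -0.05 0 0; 0 0 -0.1 0 0; 0.05 0 -0.15 0 0; 0.05 0 -0.15 0 0;0.05 0 -0.15 0 0'; python3 - <<'E'
from h import *
from station import ctrl
f=ctrl.grab_frame("scene");b=cv2.resize(f["img"][90:240,230:390,::-1],(640,600),interpolation=2);cv2.imwrite("pics/s2.png",b)
E
```

```text
clock: 12.8
eef_pos: [0.4532, 0.2951, 0.0501]
orientation: [-0.391, -3.117, 0.0]
wrist_force: [-4.1, -2.2, 11.0]
grip_width: 0.0003
finger_force: 5.2
clock: 13.3
eef_pos: [0.405, 0.3088, 0.2019]
orientation: [0.388, 3.112, 0.007]
wrist_force: [0.8, -0.8, 0.1]
grip_width: 0.0001
finger_force: 0.0
```

View pics/s2.png

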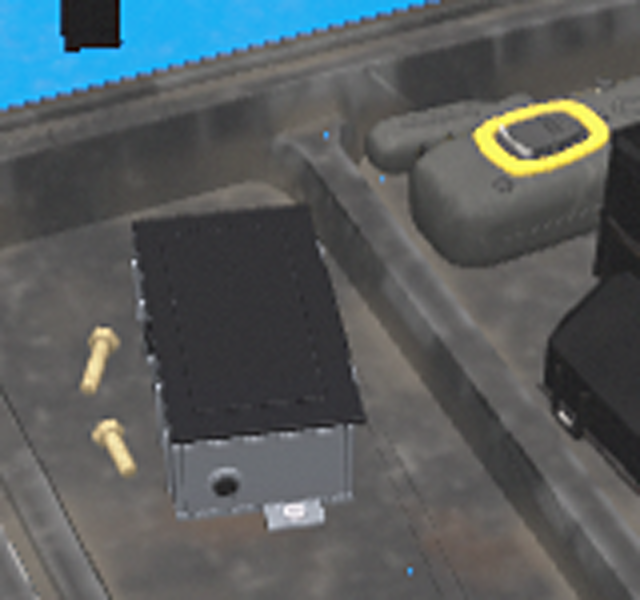

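The picture shows the lid lying flat on the box, with its near edge from (170,437) to (362,418) along the rim. The bolts are where they were and the arm is clear.

```bash
python3 -c "
from station import ctrl
print(ctrl.hand_in())"
```

```text
the job is handed in; nothing more can be done
None
```

The flasher can, slim relay and main relay were pressed home in that order, the lid is shut flat with the bolts seen undisturbed, and the job was handed in just after 13 s on the clock; no verdict was returned.

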